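# Fit the ball-ended loading tool in the bench collet

### The arm

A 6-joint arm with a two-finger parallel gripper is mounted at the origin on a cart in front of the work surface, level with it; the furniture and walls round the work are solid. World frame = base frame: x ahead of the robot, y to its left, z up, the work surface at z = 0. Lengths are in m, angles in degrees, forces in N, time in s.
With the tool pointing down it reaches from about 0.25 to 0.775 m from the base axis. Payload 8.9 kg.
Tool frame: the origin (TCP) lies midway between the tips of the shut fingers; the grasp point (between the pads) lies 19 mm behind it; y points along the fingers, x is the direction in which the jaws open and shut, and the axes are right-handed (so a half turn about y gives the same grasp; the last joint's range is limited). The gripper opens to 85 mm and grips with 20 to 120 N. Pads are 22 mm wide; open, the fingers measure 114 mm over their backs; the gripper's body (76 mm by 85 mm) begins 54 mm behind the grasp point. The pads swing forward as they close: fully open they stand 13 mm farther back than shut.
Start: joints at [-78.627, 16.656, -8.789, 64.555, 0, 82.019], TCP at [0.174, -0.495, 0.231] pointing down, gripper open.
Joint ranges: [-144.48, 144.48], [-52.06, 99.96], [-74.48, 78.29], [-112.23, 115.85], [-86.99, 84.42], [-180, 180]. Speed limits (degrees/s): [127.2, 127.2, 159.86, 180, 180, 180].

### API

Orientations are given as [roll, pitch, yaw] about the fixed x, y, z axes, in that order (R = Rz(yaw) Ry(pitch) Rx(roll)).
In Python, from station import sense, read_camera, camera_info, finish_job gives the robot as it stands.
- The arm moves only by the tool arm_command, never from a script. Its argument "plan" is a list of rows, each an object of numbers: "tx", "ty", "tz": the shift along the tool's x, y, z in mm; "ax", "ay", "az": the turn, a rotation vector about the tool's x, y, z in degrees. A call has 1 to 10 rows; each row is the pose to reach, as a shift and turn from the pose commanded when the call began, along the tool's axes at that moment; what a row does not reach only later rows make up. A row lasts 1/8 s, in which the tool goes at most 62.5 mm and 10.7 degrees, less where a joint would pass 70% of its speed; a pose out of reach is approached as far as the arm can. A call with a gripper value outside its range is refused whole. "hand" is the opening, from 0 (shut) to 1 (fully open), set as the call begins (left out, the last holds). The fingers move at their own pace and stop on an object; "grip_force" is the grip in N (left out, the last holds). Time passes only in rows, so rows that repeat a pose let the fingers close. It gives the time, the measured TCP pose, the force and the opening at its end, in the units of the state.
- sense(): the state, without advancing time (a new reading comes with each control period).
- read_camera(name): name is "side" or "top"; returns the picture (480x640x3 uint8, red, green, blue); there is no depth.
- camera_info(name): a dict with "vfov" (degrees; the focal length in pixels is half the picture's height over the tangent of half this angle, whatever the lens; pixels are square), "cx", "cy" (the principal point, pixels), "world_from_camera" (4x4, takes a point from camera to world coordinates). Camera axes: x right, y down, z forward; pixel columns grow to the right and rows downward; lengths in m; the calibration is good to about 2 mm. A picture is of the moment at which its call begins. camera_info takes no time and is no camera call.
- finish_job(): hands the job in, once; it reports no verdict.
The state is a dict: "clock": time; "joint_positions": joint angles; "qd": joint speeds; "joint_torque": joint torques, N m; "eef_pos": TCP position; "eef_rot": TCP orientation; "contact_force": force on the tool from outside, world axes, zero at the start; "ft_torque": the same for the moment, N m; "width": opening from 0.0 (shut) to 1.0 (fully open).
Only numpy, scipy, OpenCV 4.12 (cv2) and the standard library are available. Lean on these libraries where they do the work, as an engineer would, in place of code of your own. Each camera call takes 0.05 s, during which the arm holds its last target.

### The job

Take the ball-ended loading tool out of the wooden rack and set its shank in the bench collet, fully home with its flange down on the jaws. Then tighten the collet by swinging the nut's lever round clockwise (seen from above) as far as it will go, so that the jaws grip the shank. Leave the other two tools standing in the rack.

Things in the scene. Friction and masses are not known exactly. Their poses are not given: they have to be found in the camera images.
- ball_tool: Upright steel loading tool, about 150 g; origin on its axis at the shank's bottom end. Heights above it, mm: shank 0-38, 12 diameter; flange 38-44, 29 diameter; body to grip 44-70, 20 diameter; thin neck; ball of 20 diameter, top at 93. Starts in one of the rack's holes, flange on the rack, origin 7 mm above the worktop. Home in the collet, its origin is 38 mm below collet_mouth.
- cone_tool: Upright steel loading tool, about 150 g; origin on its axis at the shank's bottom end. Heights above it, mm: shank 0-38, 12 diameter; flange 38-44, 29 diameter; body to grip 44-70, 20 diameter; on top a cone ending in a point at 92. Stays in the rack.
- flat_tool: Upright steel loading tool, about 150 g; origin on its axis at the shank's bottom end. Heights above it, mm: shank 0-38, 12 diameter; flange 38-44, 29 diameter; body to grip 44-70, 20 diameter; thin neck; flat disc 30 in diameter, 76-83. Stays in the rack.
- rack: Fixed pale wooden block, 60 x 170 x 45 mm (x, y, z); origin at the centre of its underside. Three upright holes of 14 mm diameter, 42 mm deep, at y = -55, 0 and +55 mm of its frame hold the three tools in any order; it stands turned by up to 0.35 rad.
- collet_mouth (a point): On the collet's vertical axis, level with the jaws' tops where the flange rests, 76 mm above the worktop. Fixed holder: base 110 x 110 x 12 mm, barrel, hexagonal nut about 60 mm wide at 50-73 mm. Axes are the holder's, turned up to 0.35 rad. Bore between jaws 15 mm with nut loose (14.3 at the tightest start), 40 mm deep; lead-in cone 23 mm wide, 4 mm deep.
- lever_peg (a point): Middle of the upright metal peg (17 mm diameter, 78 to 117 mm above the worktop) at the end of the nut's lever, a level bar 12 mm thick at 61 mm height. The peg moves with the nut on a circle of 100 mm radius about the collet axis. With the nut fully loose the lever points along the holder's +y (robot's left).
- nut (a joint): Collet nut angle, rad: 0 loose, grows as the lever goes clockwise from above, hard stop 1.45; starts at 0 to 0.25. Jaws close 1.4 mm in radius per rad: they touch a 12 mm shank at about 1.07, then squeeze it up to the stop. Takes about 3 N at the peg while loose, hardly more as it grips; stays where it is left.
- jaw0: One of the six collet jaws (dark steel, in a ring inside the nut, about 6 mm wide each); it slides towards the axis as the nut is tightened. The frame's origin lies on the collet axis at the worktop, so it is of no use for aiming. Jaws 0 and 3 are opposite each other.
- jaw3: One of the six collet jaws (dark steel, in a ring inside the nut, about 6 mm wide each); it slides towards the axis as the nut is tightened. The frame's origin lies on the collet axis at the worktop, so it is of no use for aiming. Jaws 0 and 3 are opposite each other.
There are look-alikes about, which are no part of the job. Leave any orange look-alike of the ball_tool alone.

How it is judged:
By the outcome, as a careful person would: the job done as asked, in the order asked, and still so for the second after the job is handed in, with the robot touching nothing.
It also fails if it takes over 64 s, if anything falls off the work surface, if the arm or the gripper's body presses on something with over 40 N, if the wrist force passes 120 N, or if a joint passes its speed limit or range.

## Working session

There is one attempt and no reset: what is moved stays moved. The work goes in short steps, Python scripts to look and compute and a tool call to move; the robot and the scene stay as the last step left them, time stands still between calls to the robot, and variables do not carry over. Pictures are saved under pics/ and viewed, and the job is handed in when it is done.

Besides the shell and the picture viewer there is one more tool, called after "Emit:" by a JSON object that holds its "method" and its "body". arm_command: Moves the arm, as the interface text tells. Its arguments: {"type":"object","properties":{"plan":{"type":"array"},"hand":{"type":"number"},"grip_force":{"type":"number"}},"required":["plan"]}

```bash
ls; mkdir -p pics; python3 - <<'E'
from station import *
import cv2
s=sense();print(s)
for n in("side","top"):
    i=camera_info(n);print(n,i)
    cv2.imwrite(f"pics/{n}0.png",read_camera(n)[:,:,::-1])
E
```

```text
pics
{'clock': 0.0, 'joint_positions': array([-7.86243904e+01,  1.66881746e+01, -8.83249887e+00,  6.45539863e+01,
        1.26483882e-03,  8.20177876e+01]), 'qd': array([ 0.05993423, -0.11342303, -0.04892103,  0.06235219, -0.00737337,
       -0.01011934]), 'joint_torque': array([ 1.21953079e-03, -5.37147617e+01,  3.31369579e+01,  1.59925700e-02,
       -7.32740750e-05,  1.75370570e-05]), 'eef_pos': array([ 0.17393405, -0.49487929,  0.23072982]), 'eef_rot': array([-8.99883797e+01,  7.37607016e-02, -7.06421714e+01]), 'contact_force': array([0.30264708, 0.37300998, 0.1271865 ]), 'ft_torque': array([-0.00043477,  0.00402034,  0.00867242]), 'width': 0.9989699409367301}
side {'vfov': 48.16108924025503, 'cx': 307.4237126188864, 'cy': 243.4394288850474, 'world_from_camera': array([[-0.99955365,  0.00149677, -0.02983739,  0.52785729],
       [ 0.0267516 ,  0.48943854, -0.87162737,  0.96688257],
       [ 0.01329894, -0.87203651, -0.48926011,  0.57103671],
       [ 0.        ,  0.        ,  0.        ,  1.        ]])}
top {'vfov': 45.11240951527508, 'cx': 324.74071542844183, 'cy': 238.14424190839424, 'world_from_camera': array([[-0.01553829, -0.98395299,  0.17775002,  0.35066873],
       [-0.99984885,  0.01667699,  0.00491384,  0.08575293],
       [-0.00779932, -0.1776468 , -0.98406341,  0.94579363],
       [ 0.        ,  0.        ,  0.        ,  1.        ]])}
```

View pics/side0.png

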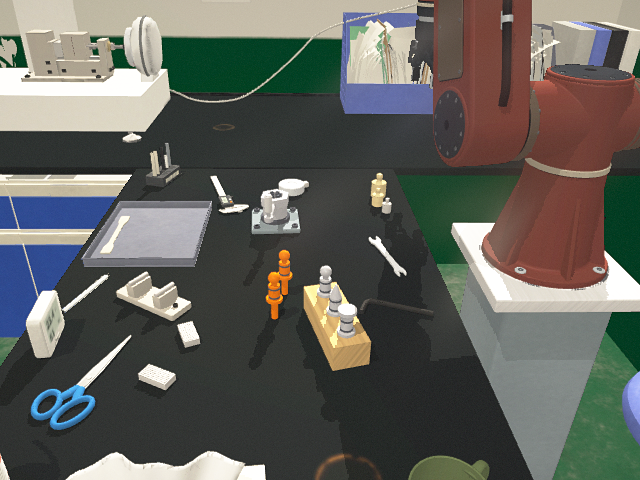

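View pics/top0.png

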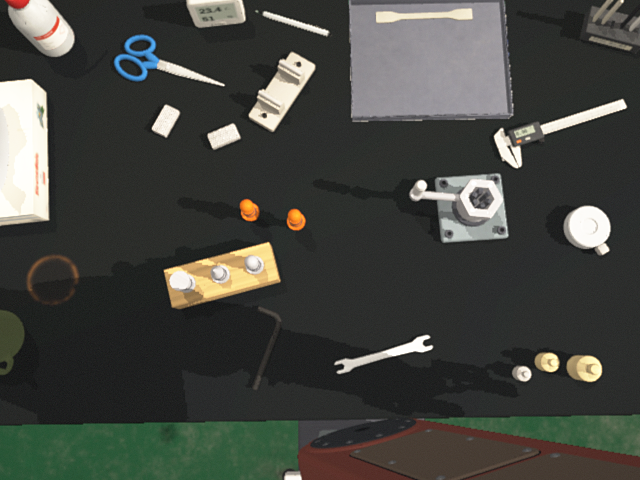

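Candidates for ball_tool: three rack tools (top: ~(180,281), (219,273), (254,264)), and two orange look-alikes (249,209), (296,218), which I must leave alone. Next, close crops.

```bash
python3 - <<'E'
import cv2
t=cv2.imread("pics/top0.png");s=cv2.imread("pics/side0.png")
def c(im,x,y,w,h,k,n): cv2.imwrite(f"pics/{n}.png",cv2.resize(im[y:y+h,x:x+w],None,fx=k,fy=k,interpolation=cv2.INTER_CUBIC))
c(s,290,250,100,75*2-25,6,"s_rack".replace("s_","side_")) if False else c(s,290,250,130,95,6,"side_rack")
c(t,155,230,130,90,6,"top_rack")
c(t,400,160,130,90,6,"top_col")
c(s,240,170,80,75,8,"side_col")
E
```

```text
(no output)
```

View pics/side_rack.png

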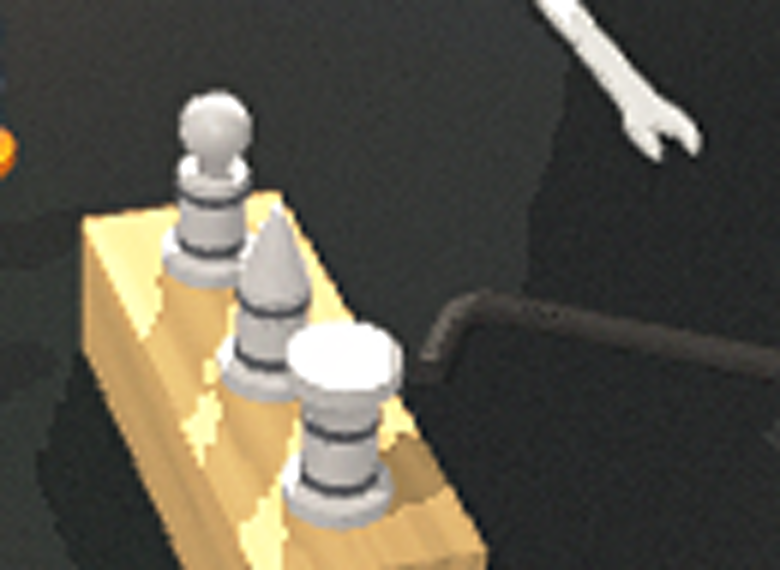

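View pics/top_rack.png

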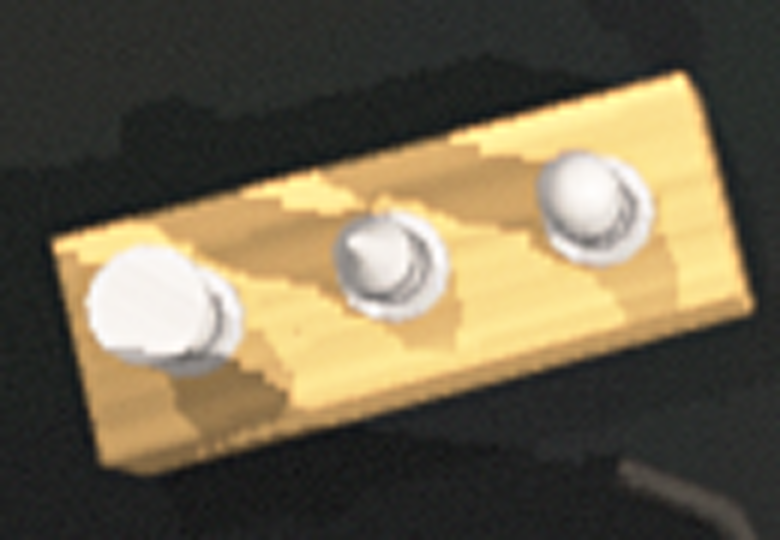

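View pics/top_col.png

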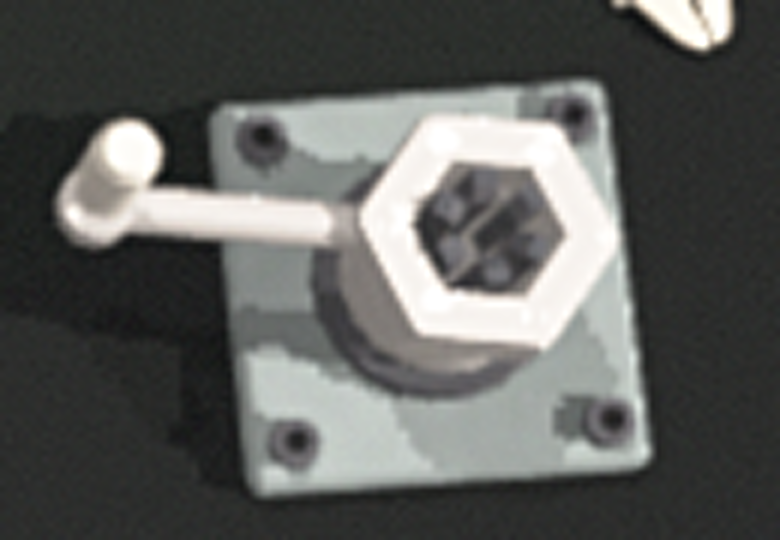

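View pics/side_col.png

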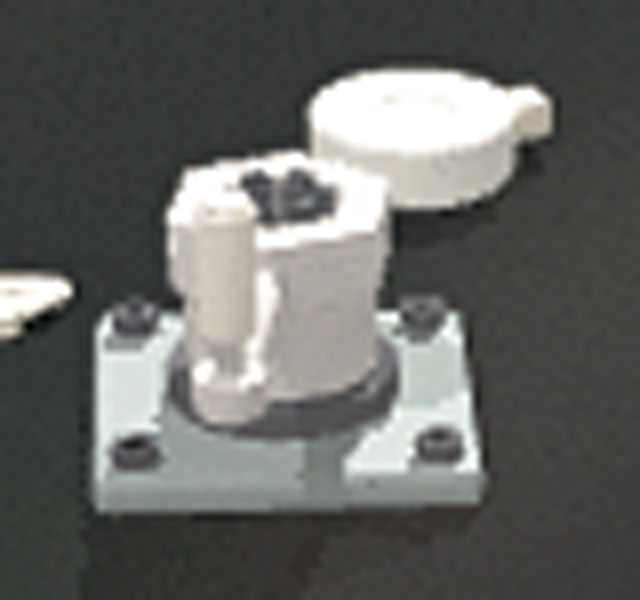

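```bash
cat > h.py <<'E'
import numpy as np
from station import camera_info
I={n:camera_info(n) for n in("top","side")}
def ray(n,u,v):
    i=I[n];f=240/np.tan(np.radians(i["vfov"]/2));T=i["world_from_camera"]
    return T[:3,3],T[:3,:3]@np.array([(u-i["cx"])/f,(v-i["cy"])/f,1])
def onz(n,u,v,z):
    o,d=ray(n,u,v);return o+d*(z-o[2])/d[2]
def proj(n,p):
    i=I[n];f=240/np.tan(np.radians(i["vfov"]/2));T=i["world_from_camera"]
    c=T[:3,:3].T@(np.asarray(p)-T[:3,3]);return np.array([f*c[0]/c[2]+i["cx"],f*c[1]/c[2]+i["cy"]])
def tri(a,b):
    o1,d1=ray("top",*a);o2,d2=ray("side",*b)
    t=np.linalg.lstsq(np.c_[d1,-d2],o2-o1,rcond=None)[0]
    p,q=o1+d1*t[0],o2+d2*t[1];return (p+q)/2,np.linalg.norm(p-q)
E
python3 - <<'E'
from h import *
np.set_printoptions(precision=4,suppress=True)
T=lambda x,y,z,ox,oy,k=6:onz("top",ox+x/k,oy+y/k,z)
print("ball tri",tri((155+580/6,230+192/6),(290+215/6,250+125/6)))
print("ball top",onz("top",155+580/6,230+192/6,.09),"side",onz("side",290+215/6,250+125/6,.09))
print("flange",T(600,209,.051,155,230), onz("side",290+213/6,250+250/6,.048))
r=np.array([T(x,y,.045,155,230) for x,y in[(52,240),(685,72),(752,300),(103,463)]])
print("rack",r.mean(0),[np.linalg.norm(r[i]-r[(i+1)%4]) for i in range(4)])
d=(r[0]-r[1]+r[3]-r[2]);yaw=np.arctan2(d[1],d[0])-np.pi/2;print("yaw",yaw)
for k in(-.055,0,.055):print(r.mean(0)+k*np.array([-np.sin(yaw),np.cos(yaw),0]))
p=np.array([T(x,y,.012,400,160) for x,y in[(213,103),(605,82),(650,465),(255,495)]])
d=(p[0]-p[1]+p[3]-p[2]);yaw=np.arctan2(d[1],d[0])-np.pi/2
print("plate",p.mean(0),[np.linalg.norm(p[i]-p[(i+1)%4]) for i in range(4)],yaw)
q=np.array([onz("side",240+x/8,170+y/8,.012) for x,y in[(97,482),(480,470),(460,318),(103,315)]])
print("plate side",q.mean(0),[np.linalg.norm(q[i]-q[(i+1)%4]) for i in range(4)])
h=T(488,229,.073,400,160);print("nut",h, onz("side",240+290/8,170+193/8,.074))
g=T(133,148,.117,400,160);print("peg top",g,np.linalg.norm((g-h)[:2]),"side",onz("side",240+222/8,170+208/8,.117))
print("tri peg",tri((400+133/6,160+148/6),(240+222/8,170+208/8)))
a=g-p.mean(0);print("lever ang from +y cw",np.arctan2(a[0],a[1]), "nut",np.arctan2(a[0],a[1])+yaw)
E
```

```text
ball tri (array([0.4705, 0.2002, 0.0878]), np.float64(0.001354298452246936))
ball top [0.4709 0.1999 0.09  ] side [0.4701 0.204  0.09  ]
flange [0.4718 0.1998 0.051 ] [0.4694 0.2044 0.048 ]
rack [0.458  0.2531 0.045 ] [np.float64(0.17109510459904143), np.float64(0.06314932011922875), np.float64(0.17284794669737535), np.float64(0.06032134240687936)]
yaw 0.23916570061232312
[0.471  0.1997 0.045 ]
[0.458  0.2531 0.045 ]
[0.4449 0.3065 0.045 ]
plate [ 0.5669 -0.1537  0.012 ] [np.float64(0.10942664250489477), np.float64(0.10866835305980313), np.float64(0.10830473821982481), np.float64(0.1110999412838763)] 0.0487219330376798
plate side [ 0.5641 -0.1438  0.012 ] [np.float64(0.10655283901699168), np.float64(0.0978156867292378), np.float64(0.10670643535501405), np.float64(0.10678599710732625)]
nut [ 0.5672 -0.1537  0.073 ] [ 0.5619 -0.1463  0.074 ]
peg top [ 0.5784 -0.0556  0.117 ] 0.09878486377197983 side [ 0.5761 -0.0406  0.117 ]
tri peg (array([ 0.5784, -0.0565,  0.1103]), np.float64(0.0033828680612133823))
lever ang from +y cw 0.11589367991398358 nut 0.16461561295166338
```

```bash
cat >> h.py <<'E'
from station import sense
from scipy.spatial.transform import Rotation as Ro
def go(x,y,z,yaw):
    s=sense();R=Ro.from_euler("xyz",s["eef_rot"],degrees=True);p=s["eef_pos"]
    W=Ro.from_euler("xyz",[-90,0,yaw],degrees=True)
    t=R.inv().apply(np.array([x,y,z])-p)*1000;a=np.degrees((R.inv()*W).as_rotvec())
    print("to",(x,y,z,yaw),"t",t.round(1),"a",a.round(1))
E
python3 - <<'E'
from h import *
print(onz("top",296,215,.09),onz("top",249,206,.09))
go(.471,.2,.19,13.7)
E
```

```text
[0.5416532 0.1330569 0.09     ] [0.55691003 0.20451498 0.09      ]
to (0.471, 0.2, 0.19, 13.7) t [-557.2   41.5  510.6] a [ -0.1 -84.3  -0. ]
```

Emit:
{"method": "arm_command", "body": {"plan": [{"tx": -557, "ty": 41, "tz": 511, "ay": -84.3}, {"tx": -557, "ty": 41, "tz": 511, "ay": -84.3}, {"tx": -557, "ty": 41, "tz": 511, "ay": -84.3}, {"tx": -557, "ty": 41, "tz": 511, "ay": -84.3}, {"tx": -557, "ty": 41, "tz": 511, "ay": -84.3}, {"tx": -557, "ty": 41, "tz": 511, "ay": -84.3}, {"tx": -557, "ty": 41, "tz": 511, "ay": -84.3}, {"tx": -557, "ty": 41, "tz": 511, "ay": -84.3}, {"tx": -557, "ty": 41, "tz": 511, "ay": -84.3}, {"tx": -557, "ty": 41, "tz": 511, "ay": -84.3}], "hand": 0.55}}

```text
validation failed for argument at $.pl...
```

Emit:
{"method": "arm_command", "body": {"plan": [{"tx": -557, "ty": 41, "tz": 511, "ax": 0, "ay": -84.3, "az": 0}], "hand": 0.55}}

```text
clock: 0.22
eef_pos: [0.1981, -0.4398, 0.2272]
eef_rot: [-90.0, -0.0, -59.9]
contact_force: [1.8, 0.2, 0.3]
width: 0.819
```

```bash
python3 - <<'E'
from h import *
go(.471,.2,.19,13.7)
E
```

```text
to (0.471, 0.2, 0.19, 13.7) t [-416.6   36.7  557.1] a [  0.  -73.6   0. ]
```

Emit:
{"method": "arm_command", "body": {"plan": [{"tx": -416, "ty": 37, "tz": 557, "ax": 0, "ay": -73.6, "az": 0}, {"tx": -416, "ty": 37, "tz": 557, "ax": 0, "ay": -73.6, "az": 0}, {"tx": -416, "ty": 37, "tz": 557, "ax": 0, "ay": -73.6, "az": 0}, {"tx": -416, "ty": 37, "tz": 557, "ax": 0, "ay": -73.6, "az": 0}, {"tx": -416, "ty": 37, "tz": 557, "ax": 0, "ay": -73.6, "az": 0}, {"tx": -416, "ty": 37, "tz": 557, "ax": 0, "ay": -73.6, "az": 0}, {"tx": -416, "ty": 37, "tz": 557, "ax": 0, "ay": -73.6, "az": 0}, {"tx": -416, "ty": 37, "tz": 557, "ax": 0, "ay": -73.6, "az": 0}, {"tx": -416, "ty": 37, "tz": 557, "ax": 0, "ay": -73.6, "az": 0}, {"tx": -416, "ty": 37, "tz": 557, "ax": 0, "ay": -73.6, "az": 0}]}}

```text
clock: 1.48
eef_pos: [0.4443, 0.1381, 0.1945]
eef_rot: [-90.0, -0.0, 13.7]
contact_force: [1.1, -0.5, 0.3]
width: 0.551
```

```bash
python3 - <<'E'
from h import *
go(.471,.2,.16,13.7)
E
```

```text
to (0.471, 0.2, 0.16, 13.7) t [40.6 34.5 53.8] a [0. 0. 0.]
```

Emit:
{"method": "arm_command", "body": {"plan": [{"tx": 40, "ty": 34, "tz": 53, "ax": 0, "ay": 0, "az": 0}, {"tx": 40, "ty": 34, "tz": 53, "ax": 0, "ay": 0, "az": 0}, {"tx": 40, "ty": 34, "tz": 53, "ax": 0, "ay": 0, "az": 0}]}}

```text
clock: 1.85
eef_pos: [0.4695, 0.1969, 0.16]
eef_rot: [-90.0, 0.1, 13.8]
contact_force: [0.1, -0.9, 0.5]
width: 0.551
```

```bash
python3 - <<'E'
from h import *
from station import *
import cv2
go(.471,.2,.16,13.7)
t=read_camera("top")[:,:,::-1];s=read_camera("side")[:,:,::-1]
cv2.imwrite("pics/t1.png",t);cv2.imwrite("pics/s1.png",s)
cv2.imwrite("pics/s1c.png",cv2.resize(s[180:330,250:420],None,fx=4.5,fy=4,interpolation=cv2.INTER_CUBIC) if 0 else cv2.resize(s[180:330,250:420],None,fx=4,fy=4,interpolation=cv2.INTER_CUBIC))
cv2.imwrite("pics/t1c.png",cv2.resize(t[190:330,150:330],None,fx=4,fy=4,interpolation=cv2.INTER_CUBIC))
print(sense()["eef_pos"],[proj(n,sense()["eef_pos"]) for n in("top","side")])
E
```

```text
to (0.471, 0.2, 0.16, 13.7) t [2.2 0.  2.7] a [ 0.   0.1 -0.1]
[0.46997083 0.19583846 0.16110032] [array([247.74005407, 255.49916204]), array([326.9438683 , 231.16443529])]
```

View pics/s1c.png

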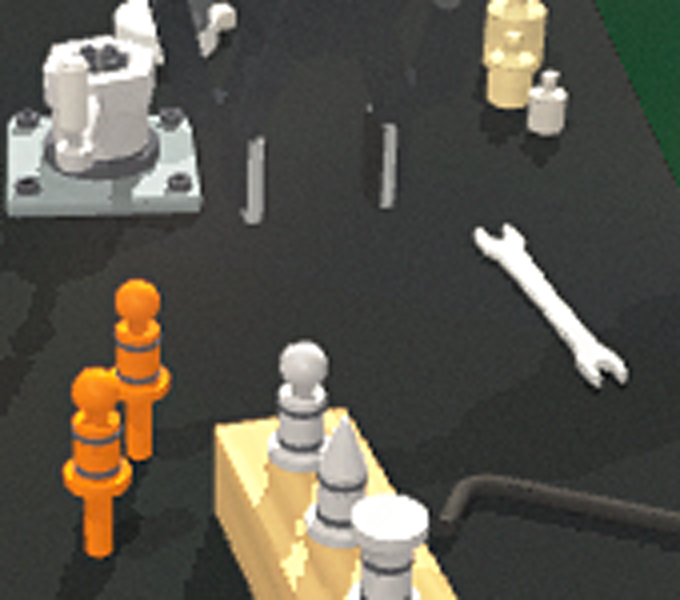

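View pics/t1c.png

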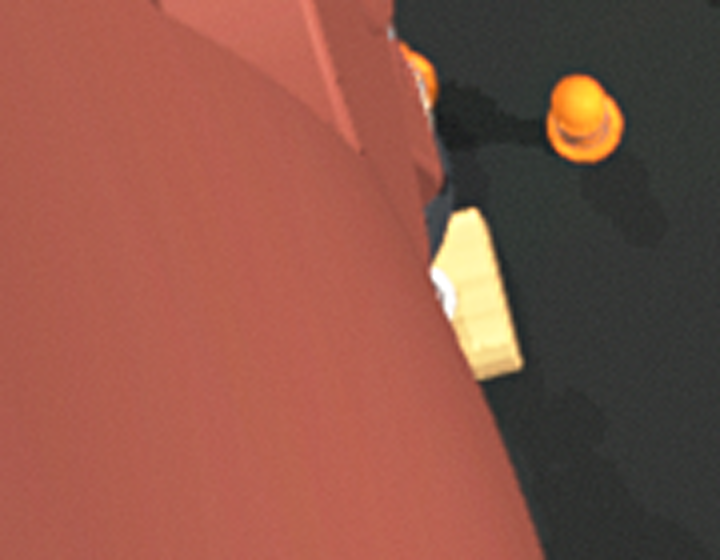

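```bash
python3 - <<'E'
from h import *
s=sense();R=Ro.from_euler("xyz",s["eef_rot"],degrees=True)
for b in(0,-5,-8):
  for sx in(-1,1):
    print(b,sx,[proj("side",s["eef_pos"]+R.apply([sx*.0234,b/1000,.011*k])).round(1) for k in(-1,0,1)])
E
```

```text
0 -1 [array([338.5, 226.6]), array([340.6, 229.6]), array([342.7, 232.6])]
0 1 [array([311.3, 229.7]), array([313.1, 232.8]), array([315. , 235.9])]
-5 -1 [array([338.6, 223.9]), array([340.7, 226.9]), array([342.9, 229.9])]
-5 1 [array([311.3, 227. ]), array([313.2, 230. ]), array([315. , 233.2])]
-8 -1 [array([338.7, 222.2]), array([340.8, 225.2]), array([343. , 228.3])]
-8 1 [array([311.4, 225.3]), array([313.2, 228.4]), array([315.1, 231.5])]
```

```bash
python3 - <<'E'
from h import *
go(.471,.1998,.052,13.7)
E
```

```text
to (0.471, 0.1998, 0.052, 13.7) t [  2.  109.1   3.6] a [ 0. -0. -0.]
```

Emit:
{"method": "arm_command", "body": {"plan": [{"tx": 2, "ty": 20, "tz": 3.5, "ax": 0, "ay": 0, "az": 0}, {"tx": 2, "ty": 50, "tz": 3.5, "ax": 0, "ay": 0, "az": 0}, {"tx": 2, "ty": 80, "tz": 3.5, "ax": 0, "ay": 0, "az": 0}, {"tx": 2, "ty": 105, "tz": 3.5, "ax": 0, "ay": 0, "az": 0}, {"tx": 2, "ty": 108, "tz": 3.5, "ax": 0, "ay": 0, "az": 0}, {"tx": 2, "ty": 108, "tz": 3.5, "ax": 0, "ay": 0, "az": 0}]}}

```text
clock: 2.7
eef_pos: [0.4719, 0.2002, 0.0538]
eef_rot: [-90.0, -0.1, 13.6]
contact_force: [-0.0, -0.7, 0.2]
width: 0.549
```

```bash
python3 - <<'E'
from h import *
from station import *
import cv2
go(.471,.1998,.052,13.7);print(sense()["contact_force"],sense()["eef_rot"])
s=read_camera("side")[:,:,::-1]
cv2.imwrite("pics/s2c.png",cv2.resize(s[210:330,250:410],None,fx=4.5,fy=4.5,interpolation=cv2.INTER_CUBIC))
E
```

```text
to (0.471, 0.1998, 0.052, 13.7) t [-1.   1.8 -0.1] a [ 0.  -0.1  0.1]
[-0.02228285 -0.67867636  0.16890182] [-9.00024163e+01 -6.68159590e-02  1.36319031e+01]
```

View pics/s2c.png

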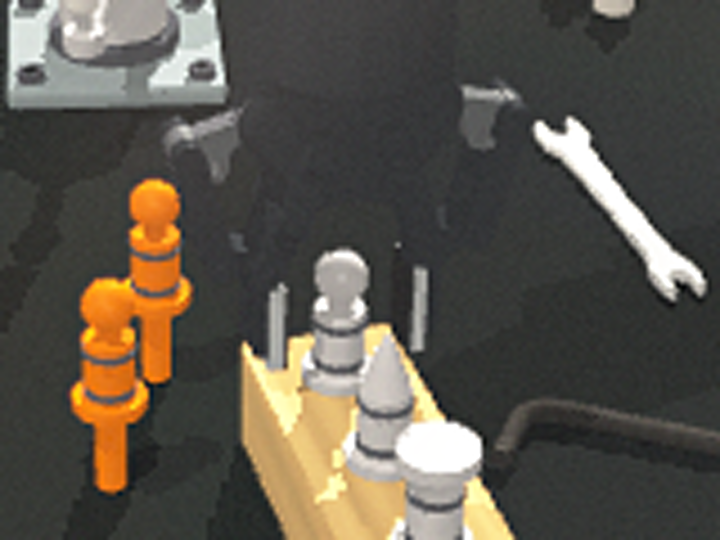

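Emit:
{"method": "arm_command", "body": {"plan": [{"tx": -0.5, "ty": 1.5, "tz": 0, "ax": 0, "ay": 0, "az": 0}, {"tx": -0.5, "ty": 1.5, "tz": 0, "ax": 0, "ay": 0, "az": 0}, {"tx": -0.5, "ty": 1.5, "tz": 0, "ax": 0, "ay": 0, "az": 0}, {"tx": -0.5, "ty": 1.5, "tz": 0, "ax": 0, "ay": 0, "az": 0}, {"tx": -0.5, "ty": 1.5, "tz": 0, "ax": 0, "ay": 0, "az": 0}, {"tx": -0.5, "ty": 1.5, "tz": 0, "ax": 0, "ay": 0, "az": 0}], "hand": 0, "grip_force": 60}}

```text
clock: 3.5
eef_pos: [0.4713, 0.2007, 0.0521]
eef_rot: [-90.0, -0.1, 13.7]
contact_force: [-1.6, -2.0, 6.2]
width: 0.214
```

Emit:
{"method": "arm_command", "body": {"plan": [{"tx": 0, "ty": -8, "tz": 0, "ax": 0, "ay": 0, "az": 0}, {"tx": 0, "ty": -20, "tz": 0, "ax": 0, "ay": 0, "az": 0}, {"tx": 0, "ty": -35, "tz": 0, "ax": 0, "ay": 0, "az": 0}, {"tx": 0, "ty": -55, "tz": 0, "ax": 0, "ay": 0, "az": 0}, {"tx": 0, "ty": -80, "tz": 0, "ax": 0, "ay": 0, "az": 0}, {"tx": 0, "ty": -110, "tz": 0, "ax": 0, "ay": 0, "az": 0}, {"tx": 0, "ty": -110, "tz": 0, "ax": 0, "ay": 0, "az": 0}, {"tx": 0, "ty": -110, "tz": 0, "ax": 0, "ay": 0, "az": 0}]}}

```text
clock: 4.5
eef_pos: [0.4704, 0.2005, 0.1611]
eef_rot: [-90.0, 0.0, 13.7]
contact_force: [-0.4, -0.4, -0.5]
width: 0.218
```

```bash
python3 - <<'E'
from h import *
from station import *
import cv2
s=sense();print(s["eef_pos"],s["contact_force"],s["width"])
im=read_camera("side")[:,:,::-1]
cv2.imwrite("pics/s3c.png",cv2.resize(im[190:330,250:410],None,fx=4.25,fy=4.25,interpolation=cv2.INTER_CUBIC))
go(.567,-.1537,.18,13.7)
E
```

```text
[0.47035984 0.20052953 0.16107593] [-0.43803138 -0.38786454 -0.48796546] 0.21782336433138594
to (0.567, -0.1537, 0.18, 13.7) t [  10.3  -19.4 -367. ] a [ 0.  -0.  -0.1]
```

View pics/s3c.png

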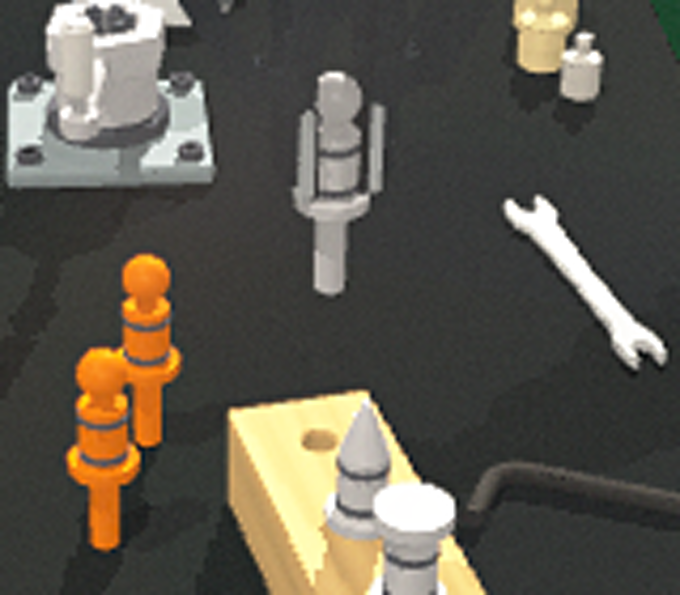

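```bash
python3 - <<'E'
from h import *
p=np.array([.4704,.2005,0])
for z in(.116,.199,.16):print(z,proj("side",p+[0,0,z]))
print(proj("side",[.471,.2,.09]),"obs 325.8,270.8")
for q in ([.5417,.1331],[.557,.2045]):print(proj("side",q+[0.083]),proj("side",q+[0.0]))
E
python3 - <<'E'
import cv2
im=cv2.imread("pics/s3c.png");cv2.imwrite("pics/s3d.png",cv2.resize(im[60:310,250:430],None,fx=2.3,fy=2.3,interpolation=cv2.INTER_CUBIC))
E
```

```text
0.116 [326.00627339 256.45368691]
0.199 [327.58818875 211.43956739]
0.16 [326.82650381 233.11365801]
[325.16795504 269.56689748] obs 325.8,270.8
[283.70208231 253.18874668] [284.07051232 291.44270901]
[274.09008595 274.6753933 ] [274.89691875 314.54714761]
```

View pics/s3d.png

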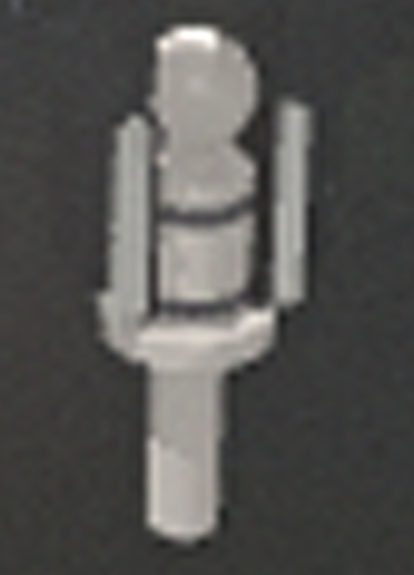

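Emit:
{"method": "arm_command", "body": {"plan": [{"tx": 2, "ty": -30, "tz": -30, "ax": 0, "ay": 0, "az": 0}, {"tx": 4, "ty": -39, "tz": -80, "ax": 0, "ay": 0, "az": 0}, {"tx": 6, "ty": -39, "tz": -140, "ax": 0, "ay": 0, "az": 0}, {"tx": 8, "ty": -39, "tz": -200, "ax": 0, "ay": 0, "az": 0}, {"tx": 10, "ty": -39, "tz": -260, "ax": 0, "ay": 0, "az": 0}, {"tx": 10, "ty": -39, "tz": -320, "ax": 0, "ay": 0, "az": 0}, {"tx": 10, "ty": -34, "tz": -367, "ax": 0, "ay": 0, "az": 0}, {"tx": 10, "ty": -24, "tz": -367, "ax": 0, "ay": 0, "az": 0}, {"tx": 10, "ty": -14, "tz": -367, "ax": 0, "ay": 0, "az": 0}, {"tx": 10, "ty": -14, "tz": -367, "ax": 0, "ay": 0, "az": 0}]}}

```text
clock: 5.8
eef_pos: [0.5664, -0.1519, 0.1739]
eef_rot: [-89.9, 0.1, 13.8]
contact_force: [-0.1, -0.6, -1.4]
width: 0.214
```

```bash
python3 - <<'E'
from h import *
from station import *
import cv2
s=sense();print(s["eef_pos"],s["eef_rot"],s["contact_force"],s["width"])
im=read_camera("side")[:,:,::-1]
cv2.imwrite("pics/s4c.png",cv2.resize(im[130:240,220:330],None,fx=5.4,fy=5.4,interpolation=cv2.INTER_CUBIC))
im=read_camera("top")[:,:,::-1];cv2.imwrite("pics/t4.png",im)
go(.567,-.1537,.14,13.7)
p=s["eef_pos"]
print(proj("side",p-[0,0,.045]),proj("side",p+[0,0,.038]))
for y in (-.1537,):print(proj("side",[.567,y,.076]),proj("side",[.567,y,.012]))
E
```

```text
[ 0.56638244 -0.15194174  0.17390558] [-89.89579029   0.12633129  13.77773396] [-0.06774617 -0.64565859 -1.41982153] 0.214281075229695
to (0.567, -0.1537, 0.14, 13.7) t [-0.6 35.2 -1.2] a [-0.   0.1 -0. ]
[273.89616421 170.36292737] [273.2275516  133.97591423]
[274.04727853 191.9731115 ] [274.51805269 217.25785017]
```

View pics/s4c.png

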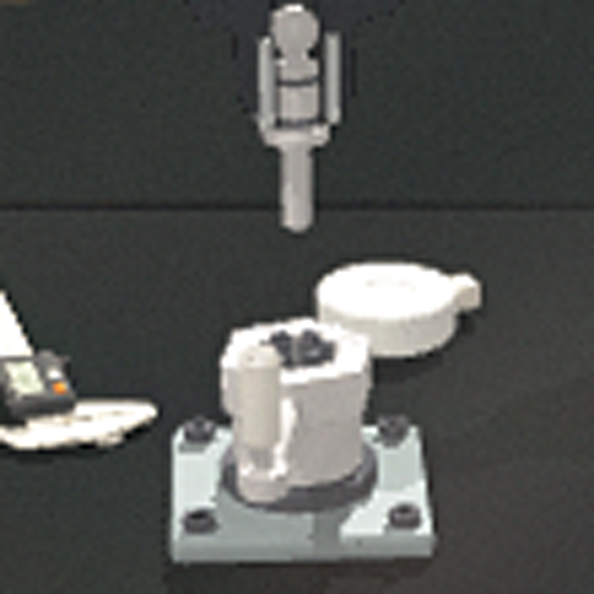

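View pics/t4.png

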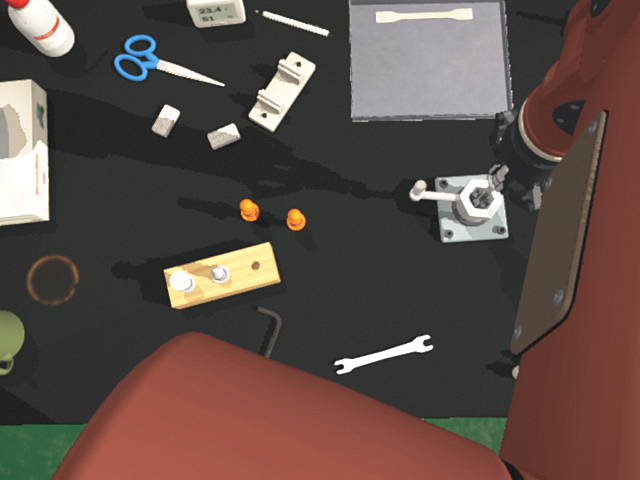

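```bash
python3 - <<'E'
from h import *
import cv2
im=cv2.imread("pics/t4.png");cv2.imwrite("pics/t4c.png",cv2.resize(im[150:250,410:530],None,fx=6,fy=6,interpolation=cv2.INTER_CUBIC))
p=np.array([.5664,-.1519,.1739])
for dz in(-.045,-.007,-.001,.038):
    u=proj("top",p+[0,0,dz]);print(dz,u,(u-[410,150])*6)
u=proj("top",[.567,-.1537,.076]);print((u-[410,150])*6)
E
```

```text
-0.045 [490.05877763 189.28845869] [480.35266576 235.73075215]
-0.007 [497.53797312 182.16172178] [525.22783873 192.97033067]
-0.001 [498.78299442 180.97537235] [532.69796654 185.85223412]
0.038 [507.34755321 172.81442011] [584.08531928 136.88652065]
[430.98532395 286.91399432]
```

View pics/t4c.png

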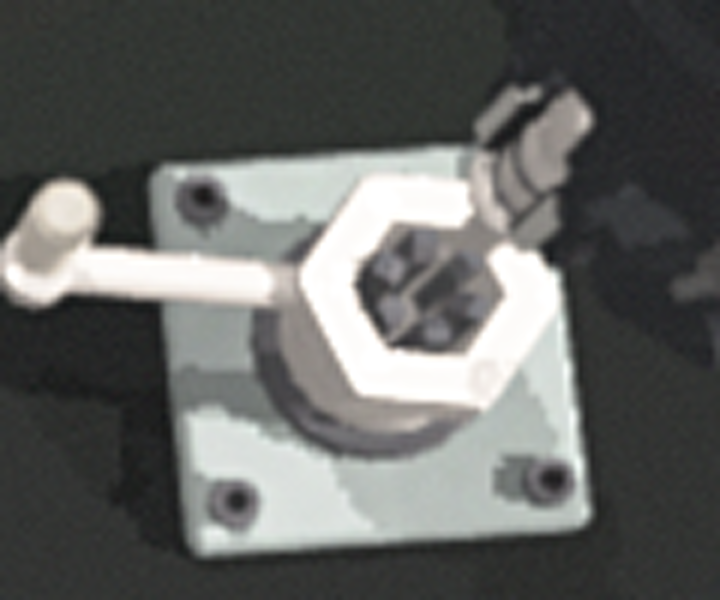

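```bash
python3 - <<'E'
import cv2
im=cv2.imread("pics/t4.png");c=im[155:215,465:525];c=cv2.convertScaleAbs(c,alpha=1.3,beta=30);cv2.imwrite("pics/t4d.png",cv2.resize(c,None,fx=10,fy=10,interpolation=cv2.INTER_CUBIC))
E
```

```text
(no output)
```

View pics/t4d.png

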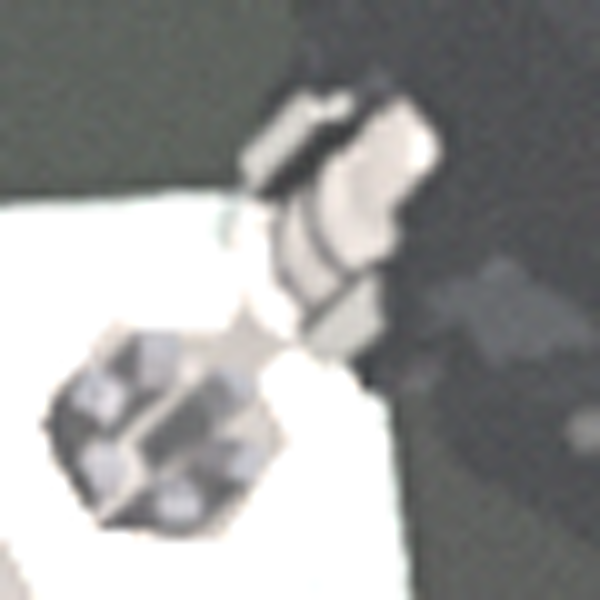

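```bash
python3 - <<'E'
from h import *
import cv2
np.set_printoptions(precision=4,suppress=True)
print(tri((503.5,170),(274.6,135.6)))
print("at z .2119",onz("top",503.5,170,.2119))
R=Ro.from_euler("xyz",[-90,0,13.75],degrees=True);p=np.array([.5664,-.1519,.1739])
im=cv2.imread("pics/t4.png");c=cv2.resize(im[155:215,465:525],None,fx=10,fy=10,interpolation=cv2.INTER_CUBIC)
def cir(z,r,col):
    pts=np.array([(proj("top",[p[0]+r*np.cos(a),p[1]+r*np.sin(a),z])-[464.5,154.5])*10 for a in np.linspace(0,6.28,40)]).astype(int)
    cv2.polylines(c,[pts],True,col,1)
o=.1739-.045
cir(o,.006,(0,0,255));cir(o+.044,.0145,(0,255,0));cir(o+.07,.010,(255,0,0));cir(o+.044,.010,(255,0,0));cir(o+.083,.010,(0,255,255))
for sx in(-1,1):
  q=np.array([(proj("top",p+R.apply([sx*.010,b,z]))-[464.5,154.5])*10 for b,z in((-.002,-.011),(-.002,.011),(-.036,.011),(-.036,-.011))]).astype(int)
  cv2.polylines(c,[q],True,(255,0,255),1)
cv2.imwrite("pics/t4e.png",c)
E
```

```text
(array([ 0.5668, -0.1467,  0.2112]), np.float64(0.007233926042037962))
at z .2119 [ 0.5703 -0.1471  0.2119]
```

View pics/t4e.png

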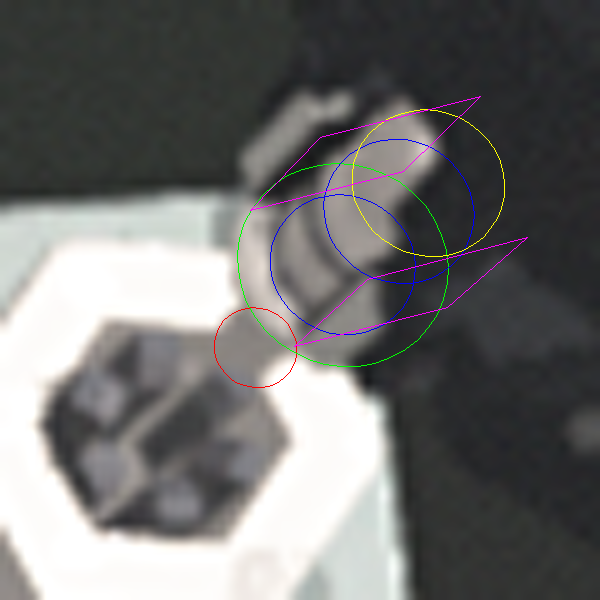

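Emit:
{"method": "arm_command", "body": {"plan": [{"tx": -0.5, "ty": 20, "tz": -1, "ax": 0, "ay": 0, "az": 0}, {"tx": -0.5, "ty": 40, "tz": -1, "ax": 0, "ay": 0, "az": 0}, {"tx": -0.5, "ty": 43, "tz": -1, "ax": 0, "ay": 0, "az": 0}, {"tx": -0.5, "ty": 43, "tz": -1, "ax": 0, "ay": 0, "az": 0}]}}

```text
clock: 6.4
eef_pos: [0.5675, -0.1543, 0.1329]
eef_rot: [-90.0, -0.0, 13.7]
contact_force: [-0.3, -0.2, -0.1]
width: 0.214
```

```bash
python3 - <<'E'
from h import *
from station import *
import cv2
s=sense();print(s["eef_pos"],s["eef_rot"],s["contact_force"],s["width"])
a=read_camera("side")[:,:,::-1][140:230,235:315];b=read_camera("top")[:,:,::-1][160:230,450:530]
cv2.imwrite("pics/s5.png",cv2.resize(a,None,fx=6.6,fy=6.6,interpolation=cv2.INTER_CUBIC))
cv2.imwrite("pics/t5.png",cv2.resize(b,None,fx=8,fy=8,interpolation=cv2.INTER_CUBIC))
p=s["eef_pos"]
print((proj("side",p-[0,0,.045])-[235,140])*6.6,(proj("top",p-[0,0,.045])-[450,160])*8)
E
```

```text
[ 0.56754468 -0.15434829  0.13291327] [-9.00214954e+01 -3.14120784e-02  1.37321291e+01] [-0.32501832 -0.15319398 -0.08857564] 0.214449375199069
[255.57372846 310.24993046] [274.09290791 284.332508  ]
```

View pics/s5.png

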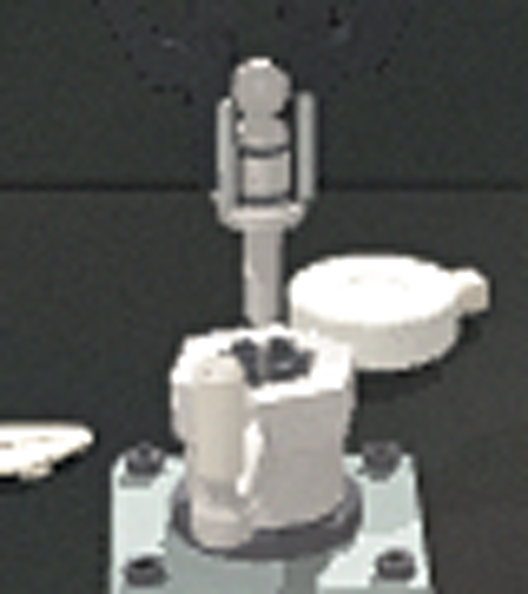

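View pics/t5.png

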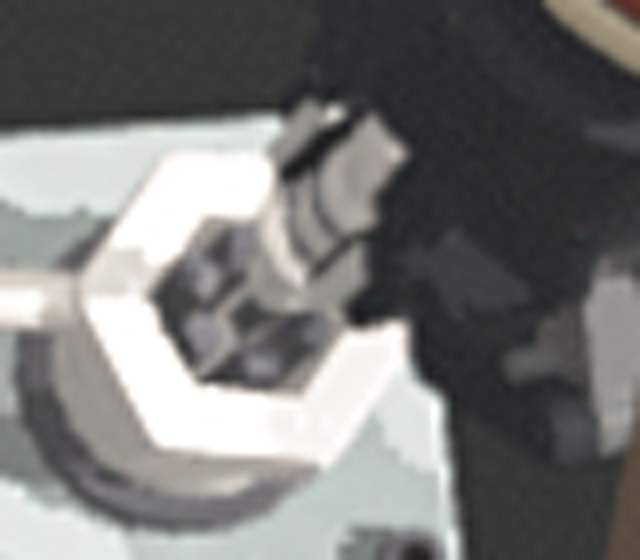

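Emit:
{"method": "arm_command", "body": {"plan": [{"tx": -0.6, "ty": 6, "tz": 0.6, "ax": 0, "ay": 0, "az": 0}, {"tx": -0.6, "ty": 13, "tz": 0.6, "ax": 0, "ay": 0, "az": 0}, {"tx": -0.6, "ty": 17, "tz": 0.6, "ax": 0, "ay": 0, "az": 0}, {"tx": -0.6, "ty": 21, "tz": 0.6, "ax": 0, "ay": 0, "az": 0}, {"tx": -0.6, "ty": 21, "tz": 0.6, "ax": 0, "ay": 0, "az": 0}]}}

```text
clock: 7.12
eef_pos: [0.5665, -0.1542, 0.1109]
eef_rot: [-90.0, 0.0, 13.7]
contact_force: [-0.7, -1.1, -1.0]
width: 0.21
```

Emit:
{"method": "arm_command", "body": {"plan": [{"tx": 0, "ty": 6, "tz": 0, "ax": 0, "ay": 0, "az": 0}, {"tx": 0, "ty": 12, "tz": 0, "ax": 0, "ay": 0, "az": 0}, {"tx": 0, "ty": 18, "tz": 0, "ax": 0, "ay": 0, "az": 0}, {"tx": 0, "ty": 24, "tz": 0, "ax": 0, "ay": 0, "az": 0}, {"tx": 0, "ty": 24, "tz": 0, "ax": 0, "ay": 0, "az": 0}]}}

```text
clock: 7.75
eef_pos: [0.5664, -0.1541, 0.0867]
eef_rot: [-90.0, 0.0, 13.7]
contact_force: [0.1, 1.0, -1.0]
width: 0.215
```

Emit:
{"method": "arm_command", "body": {"plan": [{"tx": 0, "ty": 2, "tz": 0, "ax": 0, "ay": 0, "az": 0}, {"tx": 0, "ty": 3.5, "tz": 0, "ax": 0, "ay": 0, "az": 0}, {"tx": 0, "ty": 4.5, "tz": 0, "ax": 0, "ay": 0, "az": 0}, {"tx": 0, "ty": 4.5, "tz": 0, "ax": 0, "ay": 0, "az": 0}]}}

```text
clock: 8.25
eef_pos: [0.5665, -0.1542, 0.0831]
eef_rot: [-90.0, -0.0, 13.7]
contact_force: [-1.9, 1.0, 3.9]
width: 0.211
```

Emit:
{"method": "arm_command", "body": {"plan": [{"tx": 0, "ty": 0, "tz": 0, "ax": 0, "ay": 0, "az": 0}, {"tx": 0, "ty": 0, "tz": 0, "ax": 0, "ay": 0, "az": 0}, {"tx": 0, "ty": 0, "tz": 0, "ax": 0, "ay": 0, "az": 0}], "hand": 0.5}}

```text
clock: 8.62
eef_pos: [0.5665, -0.1542, 0.0826]
eef_rot: [-90.0, 0.0, 13.7]
contact_force: [0.3, 0.7, -0.5]
width: 0.501
```

Emit:
{"method": "arm_command", "body": {"plan": [{"tx": 0, "ty": -30, "tz": 0, "ax": 0, "ay": 0, "az": 0}, {"tx": 0, "ty": -70, "tz": 0, "ax": 0, "ay": 0, "az": 0}, {"tx": 0, "ty": -100, "tz": 0, "ax": 0, "ay": 0, "az": 0}, {"tx": 0, "ty": -100, "tz": 0, "ax": 0, "ay": 0, "az": 0}]}}

```text
clock: 9.12
eef_pos: [0.568, -0.1548, 0.1851]
eef_rot: [-90.2, -0.2, 13.7]
contact_force: [0.8, -0.7, -0.2]
width: 0.5
```

```bash
python3 - <<'E'
from h import *
from station import *
import cv2
s=sense();print(s["eef_pos"],s["eef_rot"],s["contact_force"],s["width"])
a=read_camera("side")[:,:,::-1][140:230,235:315];b=read_camera("top")[:,:,::-1][150:240,400:520]
cv2.imwrite("pics/s6.png",cv2.resize(a,None,fx=6.6,fy=6.6,interpolation=cv2.INTER_CUBIC))
cv2.imwrite("pics/t6.png",cv2.resize(b,None,fx=6.5,fy=6.5,interpolation=cv2.INTER_CUBIC))
go(.578,-.055,.17,-6.6)
E
```

```text
[ 0.56797776 -0.1547937   0.18506686] [-90.15127691  -0.20727463  13.70150666] [ 0.75565861 -0.66977464 -0.18665943] 0.500050319842374
to (0.578, -0.055, 0.17, -6.6) t [34.8 12.3 93.6] a [-0.  20.3 -0. ]
```

View pics/s6.png

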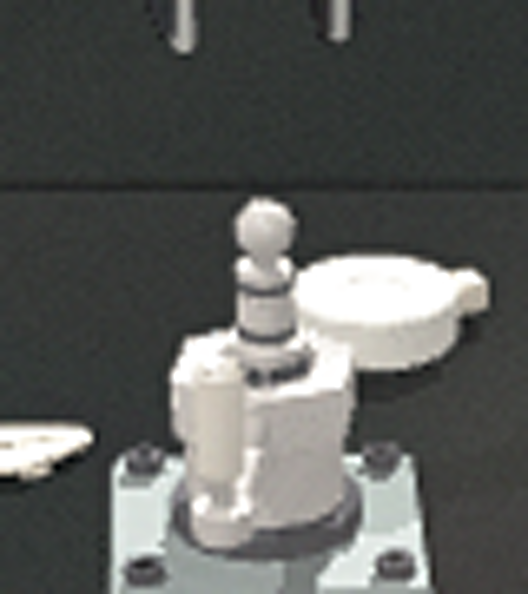

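View pics/t6.png

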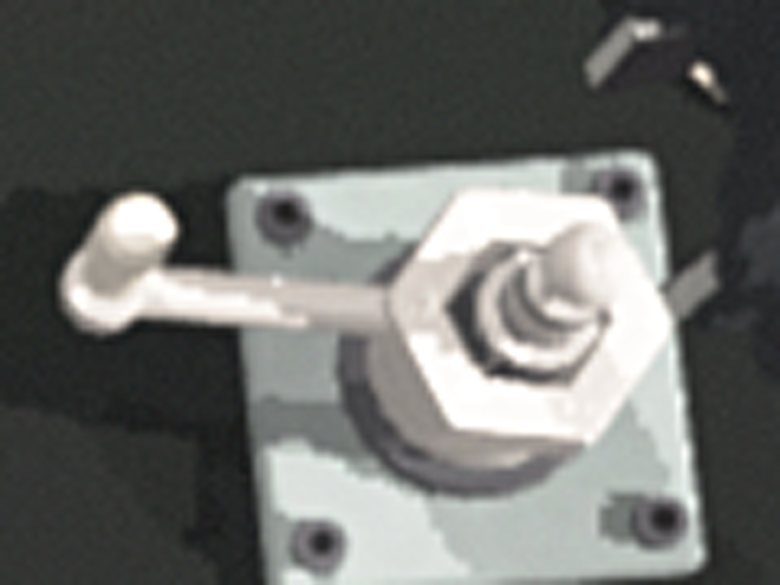

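Emit:
{"method": "arm_command", "body": {"plan": [{"tx": 18, "ty": 5, "tz": 46, "ax": 0, "ay": 10, "az": 0}, {"tx": 35, "ty": 10, "tz": 93.5, "ax": 0, "ay": 20.3, "az": 0}, {"tx": 35, "ty": 12, "tz": 93.5, "ax": 0, "ay": 20.3, "az": 0}, {"tx": 35, "ty": 12, "tz": 93.5, "ax": 0, "ay": 20.3, "az": 0}], "hand": 0.4}}

```text
clock: 9.72
eef_pos: [0.5777, -0.0551, 0.1696]
eef_rot: [-90.0, 0.1, -6.5]
contact_force: [0.5, 0.2, -0.9]
width: 0.402
```

```bash
python3 - <<'E'
from h import *
from station import *
import cv2
s=sense();print(s["eef_pos"],s["eef_rot"],s["contact_force"],s["width"])
a=read_camera("side")[:,:,::-1][130:230,215:335];b=read_camera("top")[:,:,::-1][150:240,390:510]
cv2.imwrite("pics/s7.png",cv2.resize(a,None,fx=6,fy=6,interpolation=cv2.INTER_CUBIC))
cv2.imwrite("pics/t7.png",cv2.resize(b,None,fx=6.5,fy=6.5,interpolation=cv2.INTER_CUBIC))
go(.578,-.055,.088,-6.6)
E
```

```text
[ 0.57770644 -0.0550673   0.16956077] [-90.00950997   0.1089355   -6.46861769] [ 0.45972166  0.1551747  -0.88005082] 0.4024150125443107
to (0.578, -0.055, 0.088, -6.6) t [-0.1 82.2  1. ] a [ 0.  0. -0.]
```

View pics/s7.png

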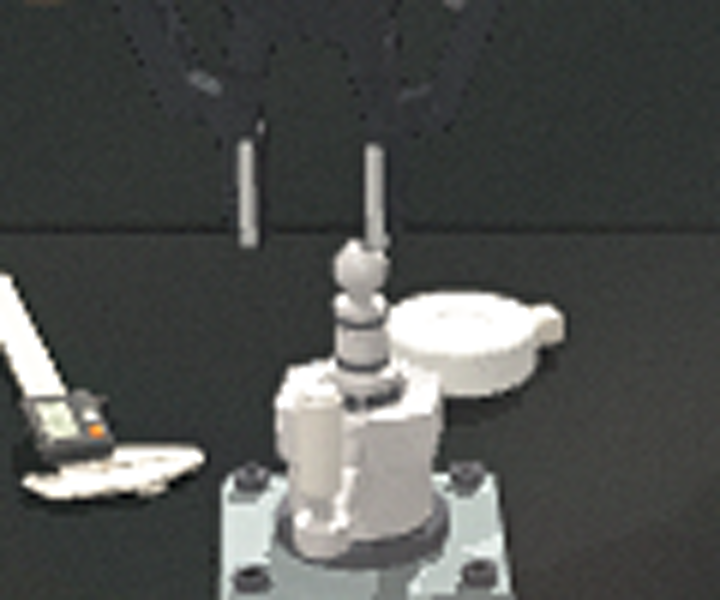

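View pics/t7.png

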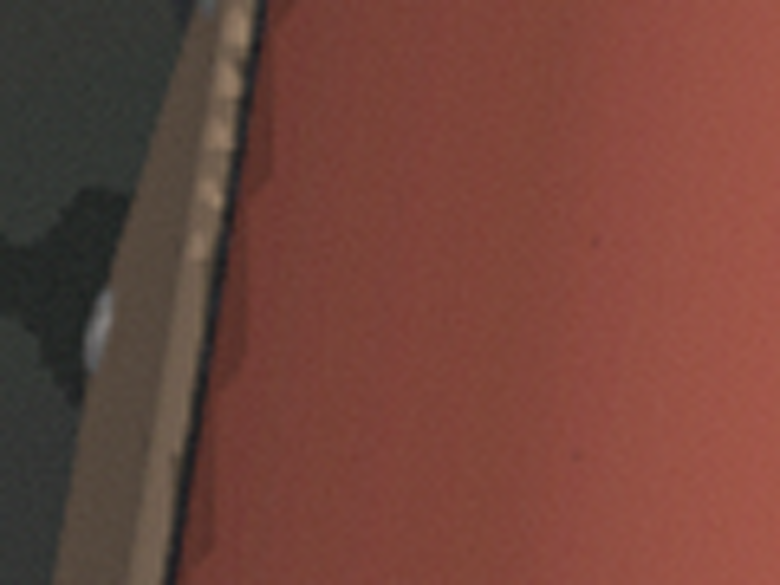

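Emit:
{"method": "arm_command", "body": {"plan": [{"tx": -1.5, "ty": 30, "tz": 0.5, "ax": 0, "ay": 0, "az": 0}, {"tx": -1.5, "ty": 50, "tz": 0.5, "ax": 0, "ay": 0, "az": 0}, {"tx": -1.5, "ty": 65, "tz": 0.5, "ax": 0, "ay": 0, "az": 0}, {"tx": -1.5, "ty": 80, "tz": 0.5, "ax": 0, "ay": 0, "az": 0}, {"tx": -1.5, "ty": 80, "tz": 0.5, "ax": 0, "ay": 0, "az": 0}]}}

```text
clock: 10.45
eef_pos: [0.5763, -0.0546, 0.0897]
eef_rot: [-90.0, 0.1, -6.6]
contact_force: [-0.1, 0.3, -0.5]
width: 0.401
```

```bash
python3 - <<'E'
from h import *
from station import *
import cv2
s=sense();print(s["eef_pos"],s["eef_rot"],s["contact_force"],s["width"])
a=read_camera("side")[:,:,::-1][130:230,215:335]
cv2.imwrite("pics/s8.png",cv2.resize(a,None,fx=6,fy=6,interpolation=cv2.INTER_CUBIC))
c=np.array([.5665,-.154]);p=s["eef_pos"];d=(p[:2]-c);print(np.arctan2(d[0],d[1]),np.hypot(*d))
R=Ro.from_euler("xyz",s["eef_rot"],degrees=True)
th0=.1165
for th in np.arange(.25,1.56,.13):
    q=np.r_[c+.100*np.array([np.sin(th),np.cos(th)]),.0895]
    yaw=-np.degrees(th)
    W=Ro.from_euler("xyz",[-90,0,yaw],degrees=True)
    print(round(th,2),(R.inv().apply(q-p)*1000).round(1),np.degrees((R.inv()*W).as_rotvec()).round(1))
E
```

```text
[ 0.57625953 -0.05455881  0.0897417 ] [-89.99066973   0.09720901  -6.61499636] [-0.09159365  0.33346455 -0.51468975] 0.401451108581468
0.09783038161503284 0.09991896205048395
0.25 [15.2  0.2 -0.8] [-0.   7.7 -0.1]
0.38 [27.9  0.2 -3.4] [ 0.  15.2 -0.1]
0.51 [40.2  0.2 -7.6] [ 0.  22.6 -0.1]
0.64 [ 51.8   0.2 -13.3] [ 0.  30.1 -0.1]
0.77 [ 62.6   0.1 -20.6] [ 0.  37.5 -0.1]
0.9 [ 72.4   0.1 -29.1] [ 0.  45.  -0.1]
1.03 [ 81.    0.1 -38.9] [ 0.  52.4 -0.1]
1.16 [ 88.2   0.1 -49.7] [ 0.  59.8 -0.1]
1.29 [ 94.    0.1 -61.3] [ 0.  67.3 -0.1]
1.42 [ 98.2   0.1 -73.6] [ 0.1 74.7 -0.1]
1.55 [ 1.008e+02  1.000e-01 -8.630e+01] [ 0.1 82.2 -0.1]
```

View pics/s8.png

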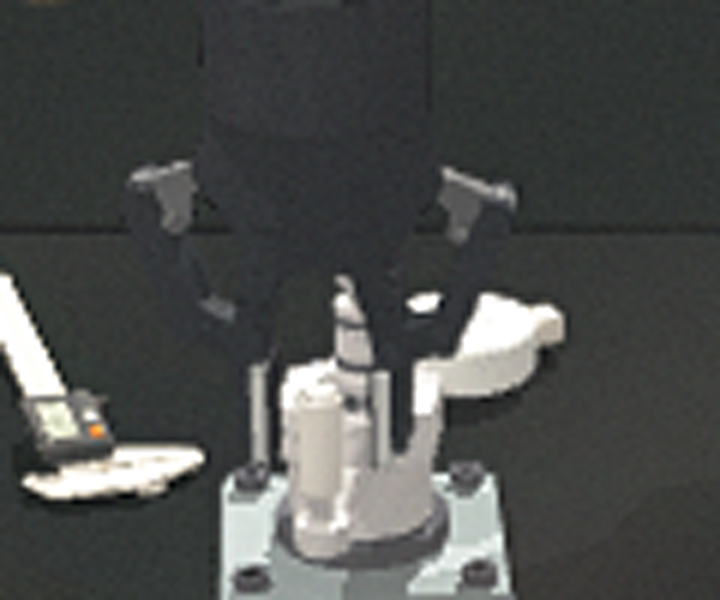

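Emit:
{"method": "arm_command", "body": {"plan": [{"tx": 0, "ty": 0, "tz": 0, "ax": 0, "ay": 0, "az": 0}, {"tx": 8, "ty": 0, "tz": 0, "ax": 0, "ay": 4, "az": 0}, {"tx": 15, "ty": 0, "tz": -0.8, "ax": 0, "ay": 7.7, "az": 0}, {"tx": 21.5, "ty": 0, "tz": -2, "ax": 0, "ay": 11.5, "az": 0}, {"tx": 28, "ty": 0, "tz": -3.4, "ax": 0, "ay": 15.2, "az": 0}, {"tx": 34, "ty": 0, "tz": -5.3, "ax": 0, "ay": 18.9, "az": 0}, {"tx": 40.2, "ty": 0, "tz": -7.6, "ax": 0, "ay": 22.6, "az": 0}, {"tx": 46.1, "ty": 0, "tz": -10.3, "ax": 0, "ay": 26.4, "az": 0}, {"tx": 51.8, "ty": 0, "tz": -13.3, "ax": 0, "ay": 30.1, "az": 0}, {"tx": 51.8, "ty": 0, "tz": -13.3, "ax": 0, "ay": 30.1, "az": 0}], "hand": 0.3}}

```text
clock: 11.75
eef_pos: [0.6274, -0.0737, 0.0913]
eef_rot: [-90.0, -0.0, -36.7]
contact_force: [-0.7, -0.3, -0.4]
width: 0.299
```

```bash
python3 - <<'E'
from h import *
from station import *
import cv2
s=sense();print(s["eef_pos"],s["eef_rot"],s["contact_force"],s["width"])
a=read_camera("side")[:,:,::-1][130:230,215:335]
cv2.imwrite("pics/s9.png",cv2.resize(a,None,fx=6,fy=6,interpolation=cv2.INTER_CUBIC))
c=np.array([.5665,-.154]);p=s["eef_pos"];d=(p[:2]-c);print(np.arctan2(d[0],d[1]),np.hypot(*d))
R=Ro.from_euler("xyz",s["eef_rot"],degrees=True)
for th in np.r_[np.arange(.74,1.35,.1),1.38,1.42,1.44,1.46,1.48,1.5]:
    q=np.r_[c+.100*np.array([np.sin(th),np.cos(th)]),.0895]
    W=Ro.from_euler("xyz",[-90,0,-np.degrees(th)],degrees=True)
    print(round(th,2),(R.inv().apply(q-p)*1000).round(1),np.degrees((R.inv()*W).as_rotvec()).round(1))
E
```

```text
[ 0.62735473 -0.07365245  0.09127386] [-8.99723995e+01 -4.96076941e-02 -3.66736951e+01] [-0.67281893 -0.26056097 -0.36737706] 0.29906005875442476
0.648216350582103 0.1007919998446039
0.74 [ 9.2  1.8 -1.3] [-0.   5.7  0. ]
0.84 [19.   1.8 -2.8] [-0.  11.5  0. ]
0.94 [28.7  1.8 -5.3] [-0.  17.2  0. ]
1.04 [38.1  1.8 -8.7] [-0.  22.9  0. ]
1.14 [ 47.1   1.8 -13. ] [-0.  28.6  0. ]
1.24 [ 55.6   1.8 -18.3] [-0.  34.4  0. ]
1.34 [ 63.6   1.8 -24.3] [-0.  40.1  0. ]
1.38 [ 66.6   1.8 -26.9] [-0.  42.4  0. ]
1.42 [ 69.5   1.8 -29.7] [-0.  44.7  0. ]
1.44 [ 70.9   1.8 -31.1] [-0.  45.8  0. ]
1.46 [ 72.3   1.8 -32.6] [-0. 47.  0.]
1.48 [ 73.6   1.8 -34. ] [-0.  48.1  0. ]
1.5 [ 75.    1.8 -35.5] [-0.  49.3  0. ]
```

View pics/s9.png

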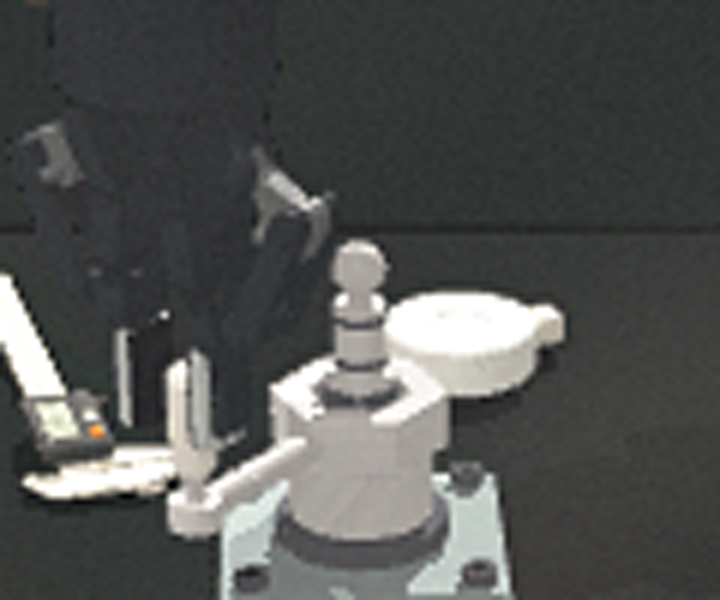

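Emit:
{"method": "arm_command", "body": {"plan": [{"tx": 9, "ty": 1, "tz": -1.3, "ax": 0, "ay": 5.7, "az": 0}, {"tx": 19, "ty": 1.5, "tz": -2.8, "ax": 0, "ay": 11.5, "az": 0}, {"tx": 28.7, "ty": 1.5, "tz": -5.3, "ax": 0, "ay": 17.2, "az": 0}, {"tx": 38, "ty": 1.5, "tz": -8.7, "ax": 0, "ay": 22.9, "az": 0}, {"tx": 47, "ty": 1.5, "tz": -13, "ax": 0, "ay": 28.6, "az": 0}, {"tx": 55.6, "ty": 1.5, "tz": -18.3, "ax": 0, "ay": 34.4, "az": 0}, {"tx": 63.6, "ty": 1.5, "tz": -24.3, "ax": 0, "ay": 40, "az": 0}, {"tx": 66.6, "ty": 1.5, "tz": -27, "ax": 0, "ay": 42.4, "az": 0}, {"tx": 66.6, "ty": 1.5, "tz": -27, "ax": 0, "ay": 42.4, "az": 0}]}}

```text
clock: 12.92
eef_pos: [0.6641, -0.1351, 0.0893]
eef_rot: [-90.0, -0.0, -79.0]
contact_force: [-0.2, 0.6, -0.6]
width: 0.302
```

```bash
cat > a.py <<'E'
from h import *
from station import *
import cv2,sys
s=sense();print(s["eef_pos"],s["eef_rot"],s["contact_force"],s["width"],s["joint_positions"][5])
a=read_camera("side")[:,:,::-1][130:230,195:335]
cv2.imwrite(f"pics/{sys.argv[1]}.png",cv2.resize(a,None,fx=5.5,fy=5.5,interpolation=cv2.INTER_CUBIC))
c=np.array([.5665,-.154]);p=s["eef_pos"];d=(p[:2]-c);print(np.arctan2(d[0],d[1]),np.hypot(*d))
R=Ro.from_euler("xyz",s["eef_rot"],degrees=True)
for th in np.r_[1.42,1.44,1.46,1.48,1.5,1.53]:
    q=np.r_[c+.100*np.array([np.sin(th),np.cos(th)]),.0895]
    W=Ro.from_euler("xyz",[-90,0,-np.degrees(th)],degrees=True)
    print(round(th,2),(R.inv().apply(q-p)*1000).round(1),np.degrees((R.inv()*W).as_rotvec()).round(1))
E
python3 a.py s10
```

```text
[ 0.66409677 -0.13509252  0.08934815] [-8.99953941e+01 -2.18355051e-02 -7.90164586e+01] [-0.22944313  0.5805367  -0.64278634] 0.3017752379242768 151.35096537317037
1.3794362378056557 0.09941138272300114
1.42 [ 4.1 -0.2  0.5] [-0.   2.3  0. ]
1.44 [ 6.1 -0.1  0.4] [-0.   3.5  0. ]
1.46 [ 8.  -0.1  0.3] [-0.   4.6  0. ]
1.48 [10.  -0.1  0.1] [-0.   5.8  0. ]
1.5 [12.  -0.1 -0.1] [-0.   6.9  0. ]
1.53 [15.  -0.1 -0.5] [-0.   8.6  0. ]
```

View pics/s10.png

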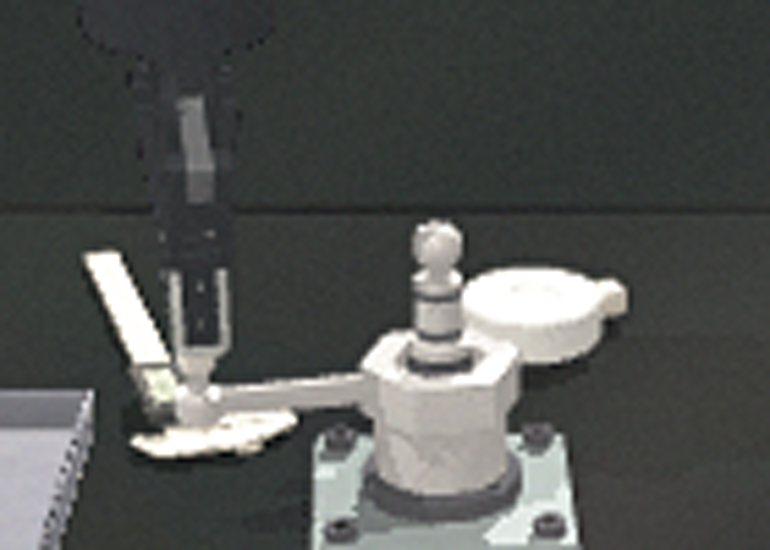

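Not yet at the stop; I'll press on in small steps until the force rises.

Emit:
{"method": "arm_command", "body": {"plan": [{"tx": 2, "ty": 0, "tz": 0.3, "ax": 0, "ay": 1.2, "az": 0}, {"tx": 4, "ty": 0, "tz": 0.4, "ax": 0, "ay": 2.3, "az": 0}, {"tx": 6, "ty": 0, "tz": 0.4, "ax": 0, "ay": 3.4, "az": 0}, {"tx": 6, "ty": 0, "tz": 0.4, "ax": 0, "ay": 3.4, "az": 0}]}}

```text
clock: 13.48
eef_pos: [0.6654, -0.141, 0.089]
eef_rot: [-90.0, 0.0, -82.5]
contact_force: [-1.6, 1.4, -0.3]
width: 0.299
```

Emit:
{"method": "arm_command", "body": {"plan": [{"tx": 1, "ty": 0, "tz": 0, "ax": 0, "ay": 0.6, "az": 0}, {"tx": 2, "ty": 0, "tz": 0, "ax": 0, "ay": 1.2, "az": 0}, {"tx": 3, "ty": 0, "tz": 0, "ax": 0, "ay": 1.7, "az": 0}, {"tx": 3, "ty": 0, "tz": 0, "ax": 0, "ay": 1.7, "az": 0}]}}

```text
clock: 13.98
eef_pos: [0.6651, -0.1413, 0.0889]
eef_rot: [-90.1, 0.2, -84.1]
contact_force: [-4.5, 12.1, 3.9]
width: 0.298
```

Emit:
{"method": "arm_command", "body": {"plan": [{"tx": 1, "ty": 0, "tz": 0, "ax": 0, "ay": 0, "az": 0}, {"tx": 2, "ty": 0, "tz": 0, "ax": 0, "ay": 0, "az": 0}, {"tx": 2, "ty": 0, "tz": 0, "ax": 0, "ay": 0, "az": 0}]}}

```text
clock: 14.35
eef_pos: [0.6652, -0.1415, 0.0889]
eef_rot: [-90.1, 0.4, -84.1]
contact_force: [-5.1, 19.6, 5.2]
width: 0.302
```

```bash
python3 a.py s11
```

```text
[ 0.66517614 -0.14151233  0.08888334] [-90.07182488   0.4156717  -84.05569507] [-5.07004693 19.58820054  5.23438636] 0.3015832792532952 155.723280041577
1.4449134048586034 0.09946316854274669
1.42 [-2.5 -0.6  0.4] [ 0.1 -2.7 -0.4]
1.44 [-0.5 -0.6  0.5] [ 0.1 -1.5 -0.4]
1.46 [ 1.5 -0.6  0.6] [ 0.1 -0.4 -0.4]
1.48 [ 3.5 -0.6  0.6] [ 0.1  0.7 -0.4]
1.5 [ 5.5 -0.7  0.5] [ 0.1  1.9 -0.4]
1.53 [ 8.5 -0.7  0.4] [ 0.1  3.6 -0.4]
```

View pics/s11.png

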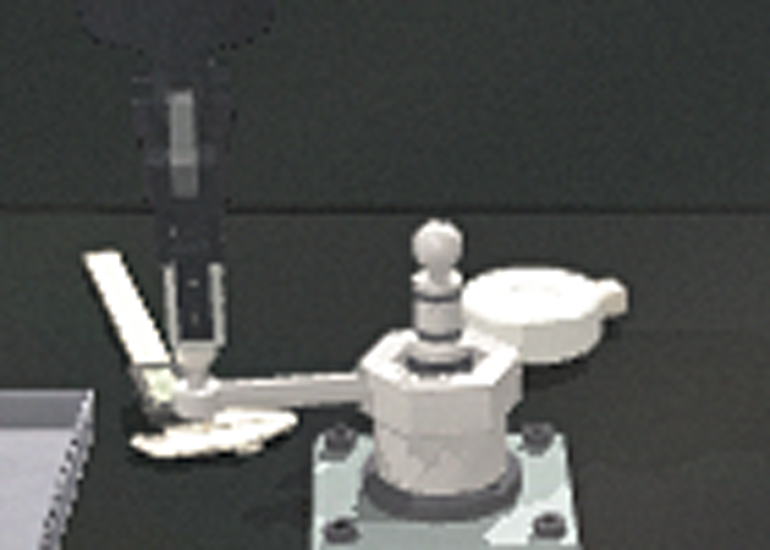

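Emit:
{"method": "arm_command", "body": {"plan": [{"tx": -4, "ty": 0, "tz": 0, "ax": 0, "ay": 0, "az": 0}, {"tx": -8, "ty": 0, "tz": 0, "ax": 0, "ay": 0, "az": 0}, {"tx": -8, "ty": 0, "tz": 0, "ax": 0, "ay": 0, "az": 0}, {"tx": -8, "ty": 0, "tz": 0, "ax": 0, "ay": 0, "az": 0}]}}

```text
clock: 14.9
eef_pos: [0.6657, -0.1383, 0.0893]
eef_rot: [-90.0, -0.0, -84.2]
contact_force: [0.7, 0.3, 0.5]
width: 0.305
```

Free of contact (force near zero). Now raise and move away for a clear look.

Emit:
{"method": "arm_command", "body": {"plan": [{"tx": 0, "ty": -15, "tz": 0, "ax": 0, "ay": 0, "az": 0}, {"tx": 0, "ty": -35, "tz": 0, "ax": 0, "ay": 0, "az": 0}, {"tx": 0, "ty": -70, "tz": 0, "ax": 0, "ay": 0, "az": 0}, {"tx": 0, "ty": -120, "tz": 0, "ax": 0, "ay": 0, "az": 0}, {"tx": 50, "ty": -130, "tz": 0, "ax": 0, "ay": 0, "az": 0}, {"tx": 110, "ty": -130, "tz": 0, "ax": 0, "ay": 0, "az": 0}, {"tx": 160, "ty": -130, "tz": -40, "ax": 0, "ay": 0, "az": 0}, {"tx": 210, "ty": -130, "tz": -80, "ax": 0, "ay": 0, "az": 0}, {"tx": 240, "ty": -130, "tz": -120, "ax": 0, "ay": 0, "az": 0}, {"tx": 240, "ty": -130, "tz": -120, "ax": 0, "ay": 0, "az": 0}]}}

```text
clock: 16.15
eef_pos: [0.5676, -0.3922, 0.2206]
eef_rot: [-90.0, -0.1, -84.5]
contact_force: [0.1, 0.4, -0.4]
width: 0.303
```

```bash
python3 - <<'E'
from h import *
from station import *
import cv2
s=sense();print(s["eef_pos"],s["contact_force"])
b=read_camera("top")[:,:,::-1];a=read_camera("side")[:,:,::-1]
cv2.imwrite("pics/t12.png",b);cv2.imwrite("pics/s12.png",a)
cv2.imwrite("pics/t12c.png",cv2.resize(b[110:250,410:530],None,fx=4.2,fy=4.2,interpolation=cv2.INTER_CUBIC))
cv2.imwrite("pics/s12c.png",cv2.resize(a[130:230,195:335],None,fx=5.5,fy=5.5,interpolation=cv2.INTER_CUBIC))
E
```

```text
[ 0.5676331  -0.39217316  0.2205556 ] [ 0.10977631  0.41318482 -0.42093907]
```

View pics/t12.png

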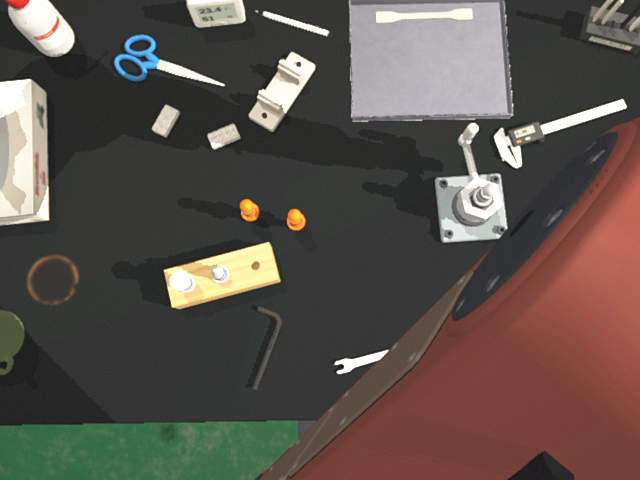

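View pics/t12c.png

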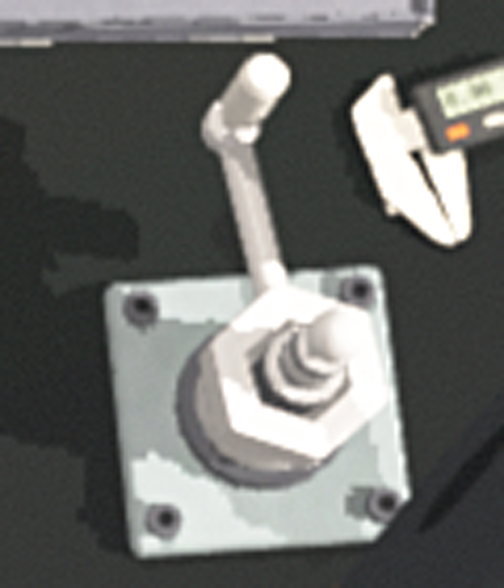

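View pics/s12.png

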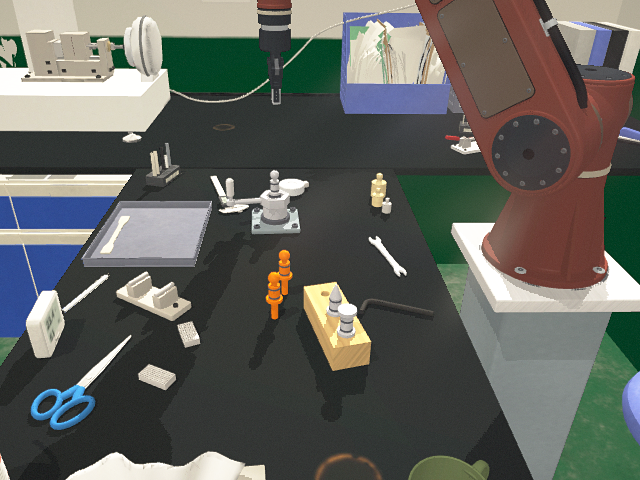

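View pics/s12c.png

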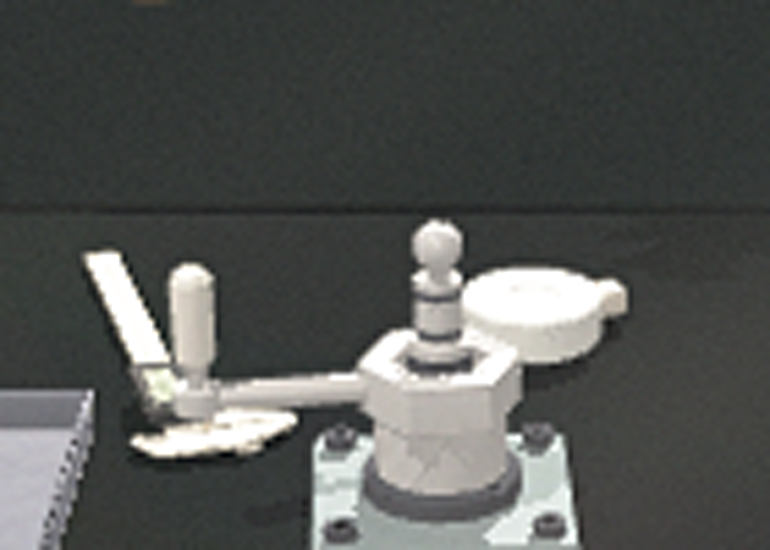

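```bash
python3 - <<'E'
from h import *
g=onz("top",474.3,127.9,.117);d=g[:2]-np.array([.5668,-.1537]);print(g,np.hypot(*d),np.arctan2(*d)+.0487)
print(tri((487.9,190.2),(195+437/5.5,130+245/5.5)),proj("top",[.5667,-.154,.121]),proj("side",[.5667,-.154,.121]),(195+437/5.5,130+245/5.5))
E
```

```text
[ 0.66529054 -0.13800188  0.117     ] 0.09973373233197237 1.461438757016147
(array([ 0.56635854, -0.15115254,  0.11965279]), np.float64(0.0022447620573091656)) [490.0043656  190.46886821] [273.84016505 173.35158789] (274.45454545454544, 174.54545454545456)
```

Nut measures about 1.46 rad, which agrees with the 1.45 stop. The ball centre is at about 0.120 m (0.121 expected), so the tool is home. Handing in.

```bash
python3 -c "
from station import *
print(finish_job())"
```

```text
the job is handed in; nothing more can be done
None
```

The ball tool is home in the collet, the nut is tightened to its stop, and the job is handed in. The cone and flat tools still stand in the rack, and I left the orange look-alikes alone. The clock read about 16 s.

- **Seating:** The flange met the jaws at a TCP height of 83 mm, as expected for fully home. The ball centre afterwards measured about 120 mm above the worktop, against 121 mm expected.
- **Tightening:** I swung the lever clockwise with the fingers either side of the peg. It stopped moving while the push rose to about 20 N, and the nut measured about 1.46 rad, against the 1.45 stop. I then backed off to near-zero force and lifted the arm clear.
- **Not checked directly:** I did not tug the tool to test the grip. It rests on the nut being at its stop.
- **Disagreement:** The side camera read several mm off the top camera at the collet (up to about 10 mm on the base plate, 15 mm on the peg). I steered mainly by the top camera and confirmed by contact.

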